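Clear the toppled capacitor and cover the drive

TASK

A capacitor has toppled against the open drive chassis. First stand it upright in the middle of the white pad (within 15 mm) and let go; then lift the blue cover off its sloping rest and set it down squarely on the chassis, edges lined up within 5 mm and 3 degrees. Do not drop or slam either one, and leave the other things on the bench where they are.

Things in the scene. Friction and masses are not known exactly. Their poses are not given: they have to be found in the camera images.
- capacitor: the toppled capacitor: black can, diameter 50 mm, 140 mm tall with its square foot (70 x 70 x 6 mm, aluminium); blue band near the foot, two 4 mm brass terminals on top. Origin: centre of the foot's underside; z along the can, foot to top. At the start it leans 60 degrees from vertical: foot edge on the bench beyond the chassis, can across the far rim, top towards the robot. 0.3 kg
- pad: fixed white plastic pad 110 x 110 mm, 6 mm thick, with a 78 mm red square outlined on it; it is to the left or the right of the chassis. Origin: centre of its underside (its top is at z = 6 mm); z up
- chassis: fixed grey drive chassis, an open-topped box with a green circuit board inside: 120 mm along its x, 170 mm along its y, 55 mm high, walls 10 mm thick; thin fins on its two y ends reach 5 mm farther out. Origin: centre of its underside; the rim is at z = 55 mm
- cover: blue plate 120 (x) by 170 (y) by 5 mm with a black bar handle 12 mm wide (x), 90 long (y), 12 thick, its middle 37 mm above the plate's underside, on posts at y = -39 and +39 mm (26 mm free under the bar). Origin: centre of the plate's underside; z out on the handle side. Same when turned half round. Starts on the rest, tilted 30 degrees, face towards the robot. 0.35 kg
- rest: fixed sloping plywood rest on an aluminium stand, board 130 x 150 mm sloping 30 degrees, lower edge towards the robot with a 4 mm lip, upper edge 83 mm above the bench; to the left or the right of the chassis, on the other side from the pad. Origin: on the bench under the board's centre
- spare_a: bystander: a standing capacitor of the same kind, 140 mm tall; origin: centre of its underside
- spare_b: bystander: a second standing capacitor of the same kind; origin: centre of its underside
- driver_a: bystander: screwdriver 190 mm long with green handle, lying on the bench
- fuse_block: bystander: white ceramic fuse block 50 x 30 x 35 mm; origin: centre of its underside
- fan: bystander: black square cooling fan 80 x 80 x 25 mm lying flat; origin: centre of its underside

How it is judged:
By the outcome, as a careful person would: the job done as asked, in the order asked, and still so for the second after the job is handed in, with the robot touching nothing.
It also fails if it takes over 64 s, if anything falls off the work surface, if the arm or the gripper's body presses on something with over 40 N, if the wrist force passes 120 N, or if a joint passes its speed limit or range.

ROBOT

A 6-joint arm with a two-finger parallel gripper is mounted at the origin on the work surface. World frame = base frame: x ahead of the robot, y to its left, z up, the work surface at z = 0. Lengths are in mm, angles in rad, forces in N, time in s.
With the tool pointing down it reaches from about 400 to 925 mm from the base axis. Payload 12.5 kg.
Tool frame: the origin (TCP) lies on the centre line of the jaws, within the pads' length; the fingertips stand 14 mm ahead of it and the grasp point (between the pads) lies 5 mm behind it; z points along the fingers, x is the direction in which the jaws open and shut, and the axes are right-handed (so a half turn about z gives the same grasp; the last joint's range is limited). The gripper opens to 95 mm and grips with 3 to 60 N. Pads are 20 mm wide; open, the fingers measure 119 mm over their backs; the gripper's body (75 mm by 180 mm) begins 59 mm behind the grasp point.
Start: joints at [-1.379, 0.491, 1.559, -0, 1.092, -0.106], TCP at [183.409, -597.5, 228.661] pointing down, gripper open.
Joint ranges: [-3.1, 3.1], [-0.84, 2.19], [0.05, 2.79], [-1.13, 4.28], [0.06, 2.93], [-2.69, 2.69]. Speed limits (rad/s): [2.22, 2.22, 2.79, 3.14, 3.14, 3.14].

INTERFACE

Orientations are given as [roll, pitch, yaw] about the fixed x, y, z axes, in that order (R = Rz(yaw) Ry(pitch) Rx(roll)).
In Python, from cell import state, read_camera, job_done gives the robot as it stands.
- The arm moves only by the shell command python3 -m handwheel 'ROWS'. ROWS is JSON, a list of rows, each an object of numbers: "hand": the finger opening in m, from 0 to 0.0951; "x", "y", "z": the shift along the world's x, y, z in m; "spin": the turn about the world's z in units of 5 degrees (1.0 is 5 degrees). In form: [{"hand": .., "x": .., "y": .., "z": .., "spin": ..}, ...]. A call has 1 to 20 rows; each row is the pose to reach, as a shift and turn from the pose commanded when the call began; what a row does not reach only later rows make up. A row lasts 1/12 s, in which the tool goes at most 41.7 mm and 7.16 degrees, less where a joint would pass 70% of its speed; a pose out of reach is approached as far as the arm can. A call with a gripper value outside its range is refused whole. The fingers move at their own pace and stop on an object; the grip force is fixed at half the most. Time passes only in rows, so rows that repeat a pose let the fingers close. It gives the time, the measured TCP pose, the force and the opening at its end, in the units of the state.
- state(): the state, without advancing time (a new reading comes with each control period).
- read_camera(name): name is "side" or "top" or "wrist"; returns a dict with "img" (420x560x3 uint8, red, green, blue), "fx", "fy", "cx", "cy" (pixels), "T" (4x4, takes a point from camera to world coordinates). Camera axes: x right, y down, z forward; pixel columns grow to the right and rows downward; lengths in mm; the calibration is good to about 2 mm. A picture is of the moment at which its call begins. There is no depth.
- job_done(): hands the job in, once; it reports no verdict.
The state is a dict: "t": time; "joints": joint angles; "qvel": joint speeds; "tau": joint torques, N m; "eef_pos": TCP position; "tcp_rot": TCP orientation; "ft_force": force on the tool from outside, world axes, zero at the start; "moment": the same for the moment, N m; "opening": opening from 0.0 (shut) to 1.0 (fully open).
Only numpy, scipy, OpenCV 4.12 (cv2) and the standard library are available. Lean on these libraries where they do the work, as an engineer would, in place of code of your own. Each camera call takes 0.05 s, during which the arm holds its last target. There are 200 camera calls.

## Working session

There is one attempt and no reset: what is moved stays moved. The work goes in short steps, Python scripts to look and compute and a shell command to move; the robot and the scene stay as the last step left them, time stands still between calls to the robot, and variables do not carry over. Pictures are saved under pics/ and viewed, about 8 in all and at most 12, crops included, and the job is handed in when it is done.

```bash
mkdir -p pics; ls; cat > h.py <<'E'
import numpy as np, cv2
from cell import state, read_camera, job_done
def snap(n,f,crop=None,s=1):
    c=read_camera(n); im=c["img"][:,:,::-1]
    if crop: u0,v0,u1,v1=crop; im=im[v0:v1,u0:u1]
    if s!=1: im=cv2.resize(im,None,fx=s,fy=s,interpolation=cv2.INTER_CUBIC)
    cv2.imwrite("pics/"+f,im); np.savez("pics/"+f[:-4]+".npz",K=[c["fx"],c["fy"],c["cx"],c["cy"]],T=c["T"],img=c["img"])
    return c
def load(f):
    d=np.load("pics/"+f+".npz"); return d["K"],d["T"]
def ray(f,u,v):
    K,T=load(f); d=T[:3,:3]@np.array([(u-K[2])/K[0],(v-K[3])/K[1],1]); return T[:3,3],d
def onz(f,u,v,z):
    o,d=ray(f,u,v); return o+d*(z-o[2])/d[2]
def proj(f,P):
    K,T=load(f); p=(np.atleast_2d(P)-T[:3,3])@T[:3,:3]; return np.c_[K[0]*p[:,0]/p[:,2]+K[2],K[1]*p[:,1]/p[:,2]+K[3]]
E
python3 - <<'E'
from h import *
for n in("top","side"):
    c=snap(n,n+"0.png",s=1.4); print(n,c["fx"],np.round(c["T"],3).tolist())
print(state())
E
```

```text
pics
top 471.0916784613928 [[-0.006, -0.993, 0.115, 487.768], [-1.0, 0.004, -0.017, 12.484], [0.016, -0.115, -0.993, 1101.386], [0.0, 0.0, 0.0, 1.0]]
side 415.50187669887646 [[0.97, -0.132, 0.206, 419.393], [-0.245, -0.558, 0.793, -719.421], [0.01, -0.819, -0.573, 572.473], [0.0, 0.0, 0.0, 1.0]]
{'t': 0.1, 'joints': array([-1.37856818e+00,  4.91511990e-01,  1.55936805e+00,  3.40686562e-05,
        1.09172695e+00, -1.05637209e-01]), 'qvel': array([ 0.00049346, -0.00379056, -0.00135119,  0.00082582, -0.00076807,
        0.00070438]), 'tau': array([ 2.52586338e-03, -6.13625765e+01, -2.58605254e+01,  6.94099884e-02,
        4.70910617e-02, -5.57867259e-05]), 'eef_pos': array([ 183.39433414, -597.28187052,  228.11933353]), 'tcp_rot': array([-3.14145565e+00,  1.00549223e-03, -1.27294662e+00]), 'ft_force': array([-0.15789964,  1.0154474 ,  0.26123909]), 'moment': array([-0.01262981,  0.04668495,  0.07379888]), 'opening': 1.0013763843383334}
```

View pics/top0.png

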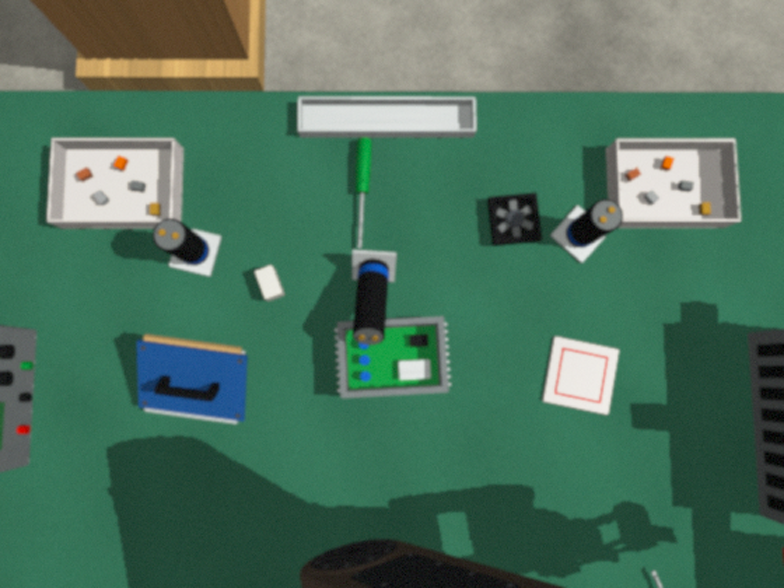

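View pics/side0.png

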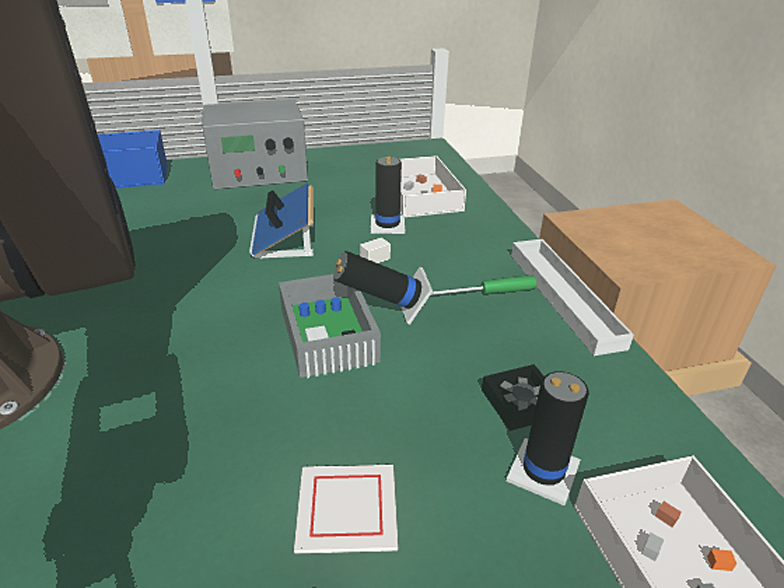

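The top view (+x is up, +y is left) shows the rest and cover on the left (190,380), the chassis in the middle (395,355) and the pad on the right (581,375). The capacitor leans across the chassis' far rim with its foot at (374,265), and the screwdriver tip is just beyond it. I'll enlarge the crop to read corners.

```bash
python3 - <<'E'
import cv2
im=cv2.imread("pics/top0.png") # 1.4 scale
import numpy as np
img=np.load("pics/top0.npz")["img"][:,:,::-1]
a=cv2.resize(img[165:300,230:330],None,fx=4,fy=4,interpolation=cv2.INTER_CUBIC)
b=cv2.resize(img[230:310,90:190],None,fx=4,fy=4,interpolation=cv2.INTER_CUBIC)[:270]
b=cv2.resize(img[235:305,90:190],None,fx=4,fy=4,interpolation=cv2.INTER_CUBIC)
c=cv2.resize(img[235:300,370:470],None,fx=4,fy=4,interpolation=cv2.INTER_CUBIC)
cv2.imwrite("pics/crop1.png",np.hstack([a,np.vstack([b,c])]))
E
```

```text
(no output)
```

View pics/crop1.png

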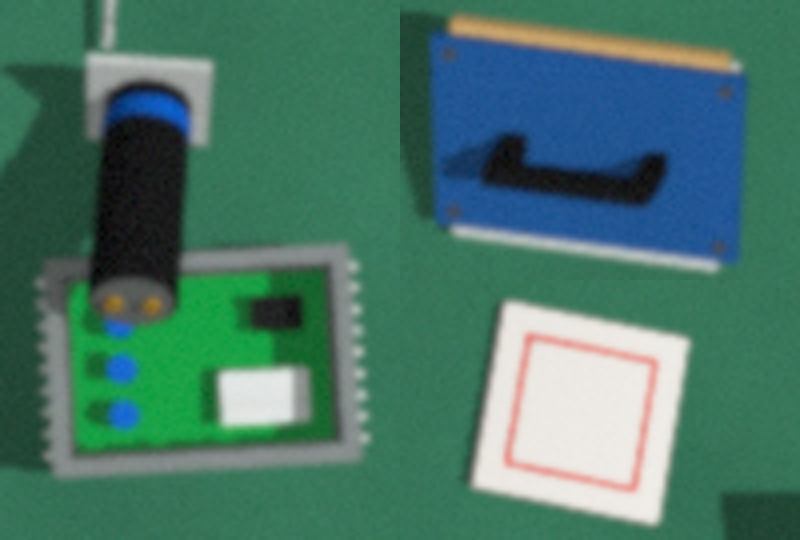

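The left crop shows the chassis rim corners at about (46,261), (350,245), (361,459) and (55,476), the foot corners at (88,54), (213,62), (208,145) and (85,135), and the can top at (134,300). On the right are the cover corners (433,35), (746,75), (737,268), (437,225) and the pad corners (505,300), (690,338), (660,524), (471,488). I'll fit poses to these.

```bash
cat > fit.py <<'E'
from h import *
from scipy.optimize import least_squares
from scipy.spatial.transform import Rotation as Ro
def fit(name,f,pix,model,p0):
    pix=np.array(pix,float); s=np.array([1,1,100.,]+[1]*9)[:len(p0)]
    r=least_squares(lambda p:(proj(f,model(p*1.0))-pix).ravel(),p0,x_scale=[1,1,.02]+[1]*(len(p0)-3))
    print(name,np.round(r.x[:2],1),"yaw",round(np.degrees(r.x[2]),1),r.x[3:],"res px",np.round(r.fun.reshape(-1,2),1).tolist()); return r.x
def box(hx,hy,z): return np.array([[hx,hy,z],[hx,-hy,z],[-hx,-hy,z],[-hx,hy,z]],float) # TL,TR,BR,BL in top view
def flat(B): return lambda p: B@Ro.from_euler('z',p[2]).as_matrix().T+[p[0],p[1],0]
E
python3 - <<'E'
from fit import *
A=lambda L:[(230+x/4,165+y/4) for x,y in L]
Bf=lambda L:[(90+(x-400)/4,235+y/4) for x,y in L]
C=lambda L:[(370+(x-400)/4,235+(y-280)/4) for x,y in L]
fit("chassis","top0",A([(46,261),(350,245),(361,459),(55,476)]),flat(box(60,85,55)),[430,20,0.05])
fit("pad","top0",C([(505,300),(690,338),(660,524),(471,488)]),flat(box(55,55,6)),[400,-280,-.2])
# cover: tilt 30, higher edge +x ; local x along slope
def cov(p):
    R=Ro.from_euler('z',p[2]).as_matrix()@Ro.from_euler('y',-30,degrees=True).as_matrix()
    return box(60,85,5)@R.T+[p[0],p[1],p[3]]
for z in (None,):
    fit("cover","top0",Bf([(433,35),(746,75),(737,268),(437,225)]),cov,[400,270,-.1,50])
fit("coverfixz","top0",Bf([(433,35),(746,75),(737,268),(437,225)]),lambda p:cov([*p,52]),[400,270,-.1])
def cap(p):
    R=Ro.from_euler('z',p[2]).as_matrix()@Ro.from_euler('y',-60,degrees=True).as_matrix()
    P=np.array([[35,35,6],[35,-35,6],[-35,-35,6],[-35,35,6],[0,0,140]],float)
    return P@R.T+[p[0],p[1],35*np.sin(np.pi/3)]
p=fit("cap","top0",A([(88,54),(213,62),(208,145),(85,135),(134,300)]),cap,[560,30,0.])
R=Ro.from_euler('z',p[2]).as_matrix()@Ro.from_euler('y',-60,degrees=True).as_matrix()
for s in(110,125,130,140): print(s,np.round(R@[0,0,s]+[p[0],p[1],30.3],1))
for n in("spare","driver tip"):pass
print(onz("top0",*A([(110,45)])[0],5), state()["eef_pos"])
E
```

```text
chassis [509.4  -7.2] yaw 2.6 [] res px [[-0.3, -0.5], [-0.0, -0.3], [0.5, 0.5], [-0.2, 0.3]]
pad [ 478.5 -320.1] yaw -11.7 [] res px [[-0.1, 0.0], [-0.1, -0.1], [-0.1, 0.3], [0.3, -0.2]]
cover [473.6 307. ] yaw -8.1 [53.3794424] res px [[-0.5, -0.0], [0.1, 0.8], [0.3, -0.6], [0.0, -0.2]]
coverfixz [473.6 307.4] yaw -8.1 [] res px [[-0.4, 0.0], [0.1, 0.8], [0.3, -0.7], [0.1, -0.2]]
cap [662.9  22.4] yaw -3.8 [] res px [[-0.1, 0.9], [-0.1, 0.8], [-0.3, -0.7], [0.7, -0.1], [-0.2, -0.8]]
110 [567.8  28.8  85.3]
125 [554.9  29.7  92.8]
130 [550.5  29.9  95.3]
140 [541.9  30.5 100.3]
[695.60920121  45.77160077   5.        ] [ 183.39433414 -597.28187052  228.11933353]
```

Residuals are under 1 px, and the can's underside height at the rim agrees with the geometry. Moving above the can top now.

```bash
python3 -m handwheel '[{"hand":0.095,"x":0.12,"y":0.2,"z":0,"spin":-1},{"hand":0.095,"x":0.371,"y":0.627,"z":-0.028,"spin":-4.2},{"hand":0.095,"x":0.371,"y":0.627,"z":-0.028,"spin":-4.2},{"hand":0.095,"x":0.371,"y":0.627,"z":-0.028,"spin":-4.2},{"hand":0.095,"x":0.371,"y":0.627,"z":-0.028,"spin":-4.2},{"hand":0.095,"x":0.371,"y":0.627,"z":-0.028,"spin":-4.2},{"hand":0.095,"x":0.371,"y":0.627,"z":-0.028,"spin":-4.2},{"hand":0.095,"x":0.371,"y":0.627,"z":-0.028,"spin":-4.2},{"hand":0.095,"x":0.371,"y":0.627,"z":-0.028,"spin":-4.2},{"hand":0.095,"x":0.371,"y":0.627,"z":-0.028,"spin":-4.2},{"hand":0.095,"x":0.371,"y":0.627,"z":-0.028,"spin":-4.2},{"hand":0.095,"x":0.371,"y":0.627,"z":-0.028,"spin":-4.2},{"hand":0.095,"x":0.371,"y":0.627,"z":-0.028,"spin":-4.2},{"hand":0.095,"x":0.371,"y":0.627,"z":-0.028,"spin":-4.2},{"hand":0.095,"x":0.371,"y":0.627,"z":-0.028,"spin":-4.2},{"hand":0.095,"x":0.371,"y":0.627,"z":-0.028,"spin":-4.2},{"hand":0.095,"x":0.371,"y":0.627,"z":-0.028,"spin":-4.2},{"hand":0.095,"x":0.371,"y":0.627,"z":-0.028,"spin":-4.2},{"hand":0.095,"x":0.371,"y":0.627,"z":-0.028,"spin":-4.2},{"hand":0.095,"x":0.371,"y":0.627,"z":-0.028,"spin":-4.2}]'
python3 - <<'E'
from h import *
s=state();print(s["eef_pos"],s["tcp_rot"],s["joints"])
c=snap("wrist","w1.png");print(np.round(c["T"],2).tolist(),c["fx"])
print("predicted can top centre",proj("w1",[[541.9,30.5,100.3],[554.9,29.7,92.8]]))
E
```

```text
t: 1.77
eef_pos: [554.3, 30.4, 200.1]
tcp_rot: [3.14, -0.0, -1.637]
ft_force: [-0.4, -0.5, -0.7]
opening: 1.002
[554.28556342  30.42284983 200.06439196] [ 3.14046898e+00 -1.75157295e-04 -1.63729363e+00] [-6.40814656e-02  4.24494804e-01  1.76502859e+00 -2.11515583e-04
  9.53193361e-01  1.57333484e+00]
[[-0.07, -0.97, -0.25, 622.93], [-1.0, 0.06, 0.02, 25.5], [-0.0, 0.25, -0.97, 355.15], [0.0, 0.0, 0.0, 1.0]] 330.86155284474125
predicted can top centre [[276.61815197 226.92219739]
 [276.55558596 208.96323848]]
```

View pics/w1.png

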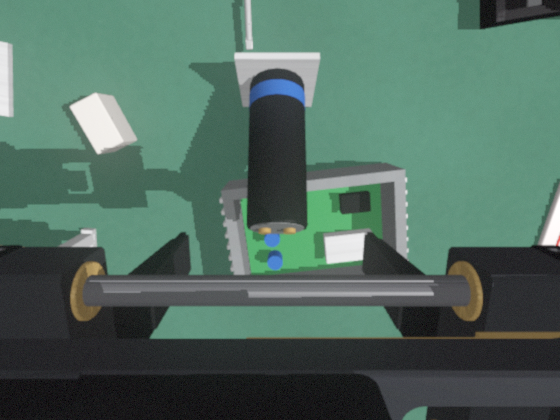

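The can top centre is at about (277,228), as predicted to within 1 px. Descending to grip near the top end.

```bash
python3 -m handwheel '[{"hand":0.095,"x":-0.001,"y":0,"z":-0.04,"spin":0},{"hand":0.095,"x":-0.001,"y":0,"z":-0.08,"spin":0},{"hand":0.095,"x":-0.001,"y":0,"z":-0.1,"spin":0},{"hand":0.095,"x":-0.001,"y":0,"z":-0.111,"spin":0},{"hand":0.095,"x":-0.001,"y":0,"z":-0.111,"spin":0},{"hand":0.04,"x":-0.001,"y":0,"z":-0.111,"spin":0},{"hand":0.04,"x":-0.001,"y":0,"z":-0.111,"spin":0},{"hand":0.04,"x":-0.001,"y":0,"z":-0.111,"spin":0},{"hand":0.04,"x":-0.001,"y":0,"z":-0.111,"spin":0},{"hand":0.04,"x":-0.001,"y":0,"z":-0.111,"spin":0},{"hand":0.04,"x":-0.001,"y":0,"z":-0.111,"spin":0},{"hand":0.04,"x":-0.001,"y":0,"z":-0.111,"spin":0},{"hand":0.04,"x":-0.001,"y":0,"z":-0.111,"spin":0},{"hand":0.04,"x":-0.001,"y":0,"z":-0.111,"spin":0}]'

```

```text
t: 2.98
eef_pos: [553.4, 29.5, 89.7]
tcp_rot: [-3.141, -0.0, -1.639]
ft_force: [0.3, -0.4, 1.2]
opening: 0.523
```

```bash
python3 -m handwheel '[{"hand":0.04,"x":0,"y":0,"z":0.01,"spin":0},{"hand":0.04,"x":0,"y":0,"z":0.025,"spin":0},{"hand":0.04,"x":0,"y":0,"z":0.045,"spin":0},{"hand":0.04,"x":0,"y":0,"z":0.065,"spin":0},{"hand":0.04,"x":0,"y":0,"z":0.085,"spin":0},{"hand":0.04,"x":0,"y":0,"z":0.105,"spin":0},{"hand":0.04,"x":0,"y":0,"z":0.12,"spin":0},{"hand":0.04,"x":0,"y":0,"z":0.13,"spin":0},{"hand":0.04,"x":0,"y":0,"z":0.13,"spin":0},{"hand":0.04,"x":0,"y":0,"z":0.13,"spin":0}]'
python3 - <<'E'
from h import *
snap("side","s2.png",crop=(180,90,400,300),s=2.5)
E
```

```text
t: 3.82
eef_pos: [553.2, 29.5, 219.6]
tcp_rot: [-3.142, -0.0, -1.64]
ft_force: [0.7, 0.1, -3.1]
opening: 0.523
```

View pics/s2.png

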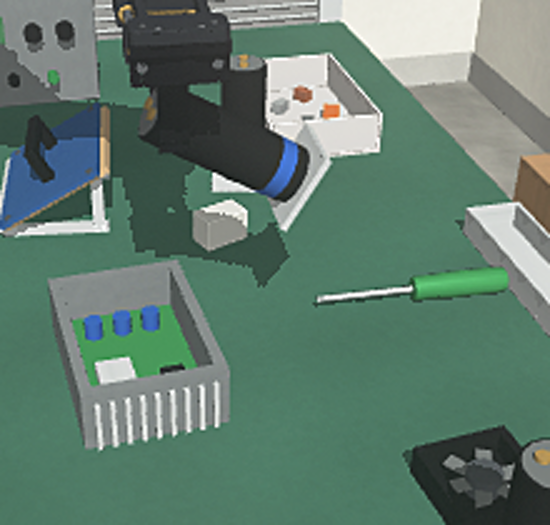

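The capacitor is lifted and still leaning about 60°: the grip holds it rigidly. I'll carry it over the pad and try easing the grip there.

```bash
python3 -m handwheel '[{"hand":0.04,"x":-0.005,"y":-0.025,"z":0,"spin":-0.2},{"hand":0.04,"x":-0.013,"y":-0.06,"z":0,"spin":-0.4},{"hand":0.04,"x":-0.02,"y":-0.095,"z":0,"spin":-0.6},{"hand":0.04,"x":-0.028,"y":-0.13,"z":0,"spin":-0.8},{"hand":0.04,"x":-0.036,"y":-0.165,"z":0,"spin":-1},{"hand":0.04,"x":-0.043,"y":-0.2,"z":0,"spin":-1.2},{"hand":0.04,"x":-0.05,"y":-0.235,"z":0,"spin":-1.4},{"hand":0.04,"x":-0.058,"y":-0.27,"z":0,"spin":-1.6},{"hand":0.04,"x":-0.066,"y":-0.305,"z":0,"spin":-1.6},{"hand":0.04,"x":-0.072,"y":-0.335,"z":-0.01,"spin":-1.6},{"hand":0.04,"x":-0.075,"y":-0.35,"z":-0.03,"spin":-1.6},{"hand":0.04,"x":-0.075,"y":-0.35,"z":-0.06,"spin":-1.6},{"hand":0.04,"x":-0.075,"y":-0.35,"z":-0.07,"spin":-1.6},{"hand":0.04,"x":-0.075,"y":-0.35,"z":-0.07,"spin":-1.6}]'
python3 -m handwheel '[{"hand":0.0485,"x":0,"y":0,"z":0,"spin":0},{"hand":0.0485,"x":0,"y":0,"z":0,"spin":0},{"hand":0.049,"x":0,"y":0,"z":0,"spin":0},{"hand":0.049,"x":0,"y":0,"z":0,"spin":0}]'
python3 - <<'E'
from h import *
s=state(); print(s["eef_pos"],s["opening"]*95.1,s["moment"],s["ft_force"])
snap("side","s3.png",crop=(180,160,460,420),s=2)
E
```

```text
t: 5.03
eef_pos: [477.1, -319.5, 146.4]
tcp_rot: [3.136, 0.003, -1.78]
ft_force: [-0.0, 0.8, -2.7]
opening: 0.52
t: 5.37
eef_pos: [478.9, -320.4, 150.9]
tcp_rot: [-3.14, -0.001, -1.778]
ft_force: [0.1, -0.5, -1.7]
opening: 0.518
[ 478.93000096 -320.35231657  150.86131515] 49.26896481251654 [ 0.03792166  0.12966514 -0.00315496] [ 0.06493993 -0.54586641 -1.7357987 ]
```

View pics/s3.png

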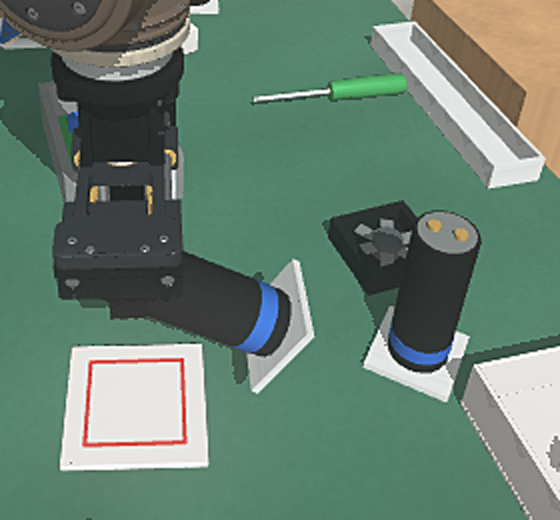

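Still about 60°, and the pad is free below. I'll lower it nearer the surface and ease the grip in small steps, tracking the blue band's pixel centroid numerically.

```bash
cat > band.py <<'E'
from h import *
s=state(); c=read_camera("side"); im=c["img"].astype(int); r,g,b=im[...,0],im[...,1],im[...,2]
m=((b>140)&(b-r>90)).astype(np.uint8); m[:, :190]=0; m[:160]=0
n,l,st,ce=cv2.connectedComponentsWithStats(m)
print(np.round(s["eef_pos"],1),"op",round(s["opening"]*95.1,2),"mom",np.round(s["moment"],3),"Fz",round(s["ft_force"][2],1),[(int(st[i,4]),*np.round(ce[i],1)) for i in range(1,n) if st[i,4]>25])
E
python3 -m handwheel '[{"hand":0.049,"x":0,"y":0,"z":-0.015,"spin":0},{"hand":0.049,"x":0,"y":0,"z":-0.03,"spin":0},{"hand":0.049,"x":0,"y":0,"z":-0.04,"spin":0},{"hand":0.049,"x":0,"y":0,"z":-0.04,"spin":0}]' >/dev/null; python3 band.py
python3 -m handwheel '[{"hand":0.0492,"x":0,"y":0,"z":0,"spin":0},{"hand":0.0492,"x":0,"y":0,"z":0,"spin":0}]'>/dev/null; python3 band.py
python3 -m handwheel '[{"hand":0.0494,"x":0,"y":0,"z":0,"spin":0},{"hand":0.0494,"x":0,"y":0,"z":0,"spin":0}]'>/dev/null; python3 band.py
```

```text
[ 477.9 -319.9  108.2] op 49.58 mom [ 0.018  0.265 -0.014] Fz -2.9 [(279, np.float64(308.7), np.float64(338.9)), (150, np.float64(390.3), np.float64(337.0))]
[ 478.8 -320.7  110.5] op 49.5 mom [0.073 0.127 0.016] Fz -2.5 [(279, np.float64(309.7), np.float64(338.1)), (151, np.float64(390.3), np.float64(337.0))]
[ 478.5 -320.6  110.1] op 49.64 mom [0.047 0.14  0.017] Fz -2.7 [(276, np.float64(309.5), np.float64(338.4)), (150, np.float64(390.3), np.float64(337.0))]
```

```bash

python3 -m handwheel '[{"hand":0.0496,"x":0,"y":0,"z":0,"spin":0},{"hand":0.0496,"x":0,"y":0,"z":0,"spin":0}]'>/dev/null; python3 band.py
python3 -m handwheel '[{"hand":0.0497,"x":0,"y":0,"z":0,"spin":0},{"hand":0.0497,"x":0,"y":0,"z":0,"spin":0}]'>/dev/null; python3 band.py
python3 -m handwheel '[{"hand":0.0498,"x":0,"y":0,"z":0,"spin":0},{"hand":0.0498,"x":0,"y":0,"z":0,"spin":0}]'>/dev/null; python3 band.py
```

```text
[ 478.4 -320.5  109.8] op 50.01 mom [0.084 0.129 0.043] Fz -3.2 [(277, np.float64(309.2), np.float64(338.6)), (150, np.float64(390.3), np.float64(337.0))]
[ 478.4 -320.5  109.8] op 49.99 mom [ 0.105  0.316 -0.035] Fz 2.4 [(150, np.float64(390.3), np.float64(337.0)), (238, np.float64(299.9), np.float64(349.2))]
[ 478.4 -320.5  109.8] op 50.13 mom [0.083 0.27  0.053] Fz 0.4 [(151, np.float64(390.3), np.float64(337.0)), (237, np.float64(299.9), np.float64(349.1))]
```

At 0.0497 the part yielded: the band moved and the wrist load dropped, so it's now touching the bench. I'll re-grip and look.

```bash

python3 -m handwheel '[{"hand":0.045,"x":0,"y":0,"z":0,"spin":0},{"hand":0.045,"x":0,"y":0,"z":0,"spin":0}]'; python3 band.py
python3 - <<'E'
from h import *
snap("side","s4.png",crop=(180,220,380,400),s=3)
E
```

```text
t: 7.05
eef_pos: [478.4, -320.5, 109.8]
tcp_rot: [-3.142, -0.0, -1.779]
ft_force: [-2.1, 0.3, 2.1]
opening: 0.523
[ 478.4 -320.5  109.8] op 49.76 mom [ 0.04   0.331 -0.029] Fz 2.1 [(150, np.float64(390.3), np.float64(337.0)), (237, np.float64(299.9), np.float64(349.1))]
```

View pics/s4.png

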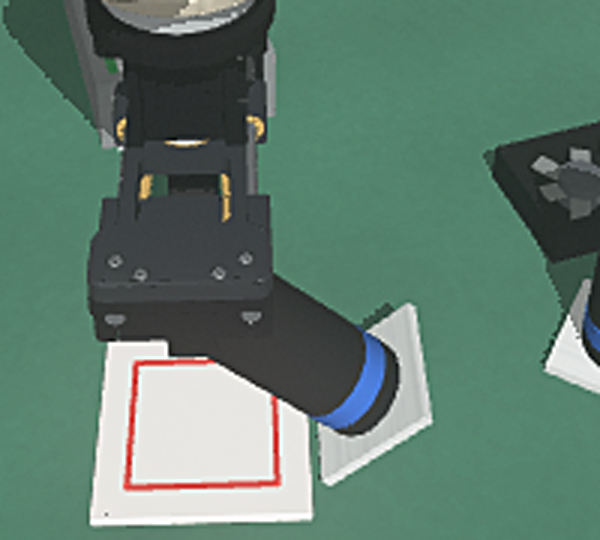

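It pivoted to about 45° and now rests on its lower foot edge, just beyond the pad. Lift clear and ease the grip again in the same way.

```bash

python3 -m handwheel '[{"hand":0.045,"x":0,"y":0,"z":0.01,"spin":0},{"hand":0.045,"x":0,"y":0,"z":0.02,"spin":0},{"hand":0.045,"x":0,"y":0,"z":0.028,"spin":0},{"hand":0.0494,"x":0,"y":0,"z":0.028,"spin":0},{"hand":0.0494,"x":0,"y":0,"z":0.028,"spin":0}]'>/dev/null; python3 band.py
python3 -m handwheel '[{"hand":0.0496,"x":0,"y":0,"z":0,"spin":0},{"hand":0.0496,"x":0,"y":0,"z":0,"spin":0}]'>/dev/null; python3 band.py
python3 -m handwheel '[{"hand":0.0497,"x":0,"y":0,"z":0,"spin":0},{"hand":0.0497,"x":0,"y":0,"z":0,"spin":0}]'>/dev/null; python3 band.py
python3 -m handwheel '[{"hand":0.045,"x":0,"y":0,"z":0,"spin":0}]'>/dev/null; python3 band.py
python3 - <<'E'
from h import *
snap("side","s5.png",crop=(180,220,380,400),s=3)
E
```

```text
[ 478.7 -320.6  138.4] op 49.58 mom [0.073 0.135 0.025] Fz -3.1 [(255, np.float64(300.9), np.float64(336.6)), (150, np.float64(390.3), np.float64(337.0))]
[ 478.3 -320.4  137.3] op 49.6 mom [0.057 0.11  0.013] Fz -2.6 [(248, np.float64(300.3), np.float64(337.3)), (149, np.float64(390.4), np.float64(337.0))]
[ 478.4 -320.5  137.4] op 49.65 mom [ 0.106  0.139 -0.055] Fz -2.9 [(248, np.float64(300.4), np.float64(337.5)), (150, np.float64(390.3), np.float64(337.0))]
[ 478.4 -320.5  137.5] op 50.05 mom [ 0.064  0.091 -0.004] Fz -2.3 [(248, np.float64(300.5), np.float64(337.4)), (150, np.float64(390.3), np.float64(337.0))]
```

View pics/s5.png

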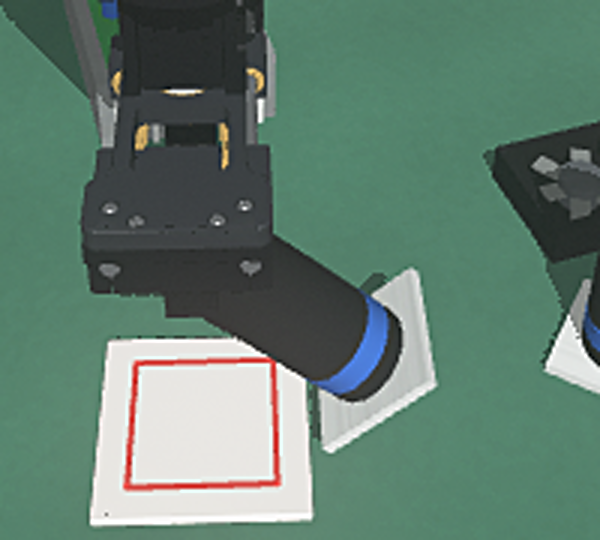

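Still about 45° and hanging clear. Easing a little further.

```bash

python3 -m handwheel '[{"hand":0.0496,"x":0,"y":0,"z":0,"spin":0},{"hand":0.0497,"x":0,"y":0,"z":0,"spin":0},{"hand":0.0498,"x":0,"y":0,"z":0,"spin":0},{"hand":0.0498,"x":0,"y":0,"z":0,"spin":0}]'>/dev/null; python3 band.py
python3 -m handwheel '[{"hand":0.0498,"x":0,"y":0,"z":0,"spin":0},{"hand":0.0498,"x":0,"y":0,"z":0,"spin":0}]'>/dev/null; python3 band.py
python3 -m handwheel '[{"hand":0.04985,"x":0,"y":0,"z":0,"spin":0},{"hand":0.04985,"x":0,"y":0,"z":0,"spin":0}]'>/dev/null; python3 band.py
```

```text
[ 478.4 -320.5  137.7] op 49.97 mom [ 0.029  0.061 -0.009] Fz -2.3 [(221, np.float64(291.0), np.float64(344.6)), (151, np.float64(390.3), np.float64(337.0))]
[ 478.4 -320.5  137.6] op 49.91 mom [ 0.015  0.147 -0.006] Fz -2.9 [(151, np.float64(390.3), np.float64(337.0)), (177, np.float64(264.0), np.float64(356.7))]
[ 478.4 -320.5  137.7] op 49.75 mom [0.045 0.021 0.02 ] Fz -2.3 [(151, np.float64(390.3), np.float64(337.0)), (171, np.float64(263.2), np.float64(357.1))]
```

It swung under load. Re-grip, then estimate the tilt from the band and look.

```bash

python3 -m handwheel '[{"hand":0.045,"x":0,"y":0,"z":0,"spin":0},{"hand":0.045,"x":0,"y":0,"z":0,"spin":0}]'>/dev/null; python3 band.py
python3 - <<'E'
from h import *
snap("side","s6.png",crop=(180,220,380,400),s=3)
a=np.radians(-11.7);h=np.array([np.cos(a),np.sin(a),0]); G=np.array([478.4,-320.5,142.6]);z=np.array([0,0,1])
for t in(-10,0,10,20,30,45):
    r=np.radians(t); ax=-h*np.sin(r)+z*np.cos(r)
    F=G-127*ax; w=h*np.cos(r)+z*np.sin(r); l=np.cross(z,h)
    print(t,np.round(proj("s6",[F+18*ax-l*22,F-35*w-35*l,F-35*w+35*l,F+35*w-35*l,F+35*w+35*l]),0).tolist(),"in crop x3:",np.round((proj("s6",[F-35*w-35*l,F+35*w-35*l])-[180,220])*3).tolist())
E
```

```text
[ 478.4 -320.5  137.7] op 49.43 mom [ 0.017  0.061 -0.028] Fz -2.1 [(151, np.float64(390.3), np.float64(337.0)), (171, np.float64(263.3), np.float64(357.1))]
-10 [[233.0, 361.0], [207.0, 375.0], [211.0, 336.0], [254.0, 378.0], [254.0, 339.0]] in crop x3: [[81.0, 464.0], [222.0, 474.0]]
0 [[246.0, 362.0], [222.0, 377.0], [225.0, 338.0], [269.0, 376.0], [268.0, 337.0]] in crop x3: [[126.0, 472.0], [268.0, 467.0]]
10 [[258.0, 360.0], [238.0, 378.0], [239.0, 340.0], [284.0, 372.0], [281.0, 334.0]] in crop x3: [[173.0, 475.0], [311.0, 456.0]]
20 [[271.0, 358.0], [253.0, 378.0], [253.0, 339.0], [297.0, 367.0], [294.0, 329.0]] in crop x3: [[219.0, 474.0], [352.0, 441.0]]
30 [[282.0, 354.0], [268.0, 376.0], [267.0, 337.0], [310.0, 360.0], [305.0, 322.0]] in crop x3: [[264.0, 468.0], [389.0, 421.0]]
45 [[298.0, 346.0], [290.0, 370.0], [286.0, 332.0], [325.0, 348.0], [319.0, 310.0]] in crop x3: [[329.0, 450.0], [436.0, 384.0]]
```

View pics/s6.png

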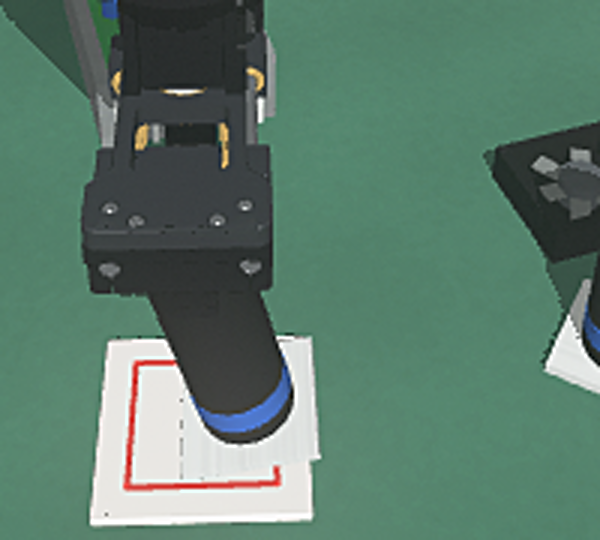

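Tilt is about 12° (foot corners at crop (185,478) and (320,459)), foot just above the pad. I'll lower with the grip eased so the pad squares it up.

```bash

python3 -m handwheel '[{"hand":0.0497,"x":0,"y":0,"z":-0.001,"spin":0},{"hand":0.0498,"x":0,"y":0,"z":-0.002,"spin":0},{"hand":0.0498,"x":0,"y":0,"z":-0.0035,"spin":0},{"hand":0.0498,"x":0,"y":0,"z":-0.005,"spin":0},{"hand":0.0498,"x":0,"y":0,"z":-0.0065,"spin":0}]'>/dev/null; python3 band.py
python3 -m handwheel '[{"hand":0.0498,"x":0,"y":0,"z":-0.001,"spin":0},{"hand":0.0498,"x":0,"y":0,"z":-0.002,"spin":0},{"hand":0.0498,"x":0,"y":0,"z":-0.0025,"spin":0},{"hand":0.0498,"x":0,"y":0,"z":-0.0025,"spin":0}]'; python3 band.py
python3 - <<'E'
from h import *
snap("side","s7.png",crop=(180,220,380,400),s=3)
E
```

```text
[ 479.4 -321.1  132.5] op 49.95 mom [ 0.416 -0.184  0.018] Fz 10.3 [(151, np.float64(390.3), np.float64(337.0)), (172, np.float64(263.4), np.float64(358.0))]
t: 10.12
eef_pos: [479.4, -321.0, 130.0]
tcp_rot: [-3.138, -0.001, -1.779]
ft_force: [1.1, 1.0, 9.3]
opening: 0.525
[ 479.4 -321.   130. ] op 49.9 mom [ 0.323 -0.238 -0.006] Fz 9.3 [(151, np.float64(390.3), np.float64(337.0)), (171, np.float64(263.7), np.float64(358.2))]
```

View pics/s7.png

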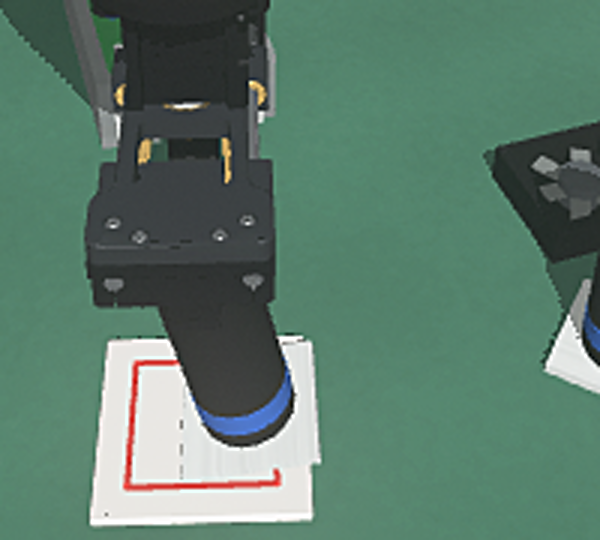

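The lower edge is now on the pad at about 12°, and the can slid slightly in the eased jaws. I'll swing the top about that edge: +27 mm along the lean direction on a shallow arc.

```bash

python3 -m handwheel '[{"hand":0.0497,"x":0.0025,"y":-0.0005,"z":-0.0003,"spin":0},{"hand":0.0497,"x":0.005,"y":-0.001,"z":-0.0006,"spin":0},{"hand":0.0497,"x":0.0075,"y":-0.0015,"z":-0.001,"spin":0},{"hand":0.0497,"x":0.01,"y":-0.002,"z":-0.0013,"spin":0},{"hand":0.0497,"x":0.0125,"y":-0.0026,"z":-0.0017,"spin":0},{"hand":0.0497,"x":0.015,"y":-0.0031,"z":-0.0022,"spin":0},{"hand":0.0497,"x":0.0175,"y":-0.0036,"z":-0.0027,"spin":0},{"hand":0.0497,"x":0.02,"y":-0.0041,"z":-0.0033,"spin":0},{"hand":0.0497,"x":0.0225,"y":-0.0046,"z":-0.004,"spin":0},{"hand":0.0497,"x":0.025,"y":-0.0052,"z":-0.0047,"spin":0},{"hand":0.0497,"x":0.0265,"y":-0.0055,"z":-0.005,"spin":0},{"hand":0.0497,"x":0.0265,"y":-0.0055,"z":-0.005,"spin":0}]'; python3 band.py
python3 - <<'E'
from h import *
snap("side","s8.png",crop=(180,220,380,400),s=3)
E
```

```text
t: 11.22
eef_pos: [505.4, -326.3, 124.0]
tcp_rot: [-3.141, -0.001, -1.779]
ft_force: [1.7, -0.5, 5.2]
opening: 0.525
[ 505.4 -326.3  124. ] op 49.97 mom [ 0.072 -0.184  0.03 ] Fz 5.2 [(48, np.float64(228.5), np.float64(218.2)), (151, np.float64(390.3), np.float64(337.0)), (157, np.float64(264.1), np.float64(361.9))]
```

View pics/s8.png

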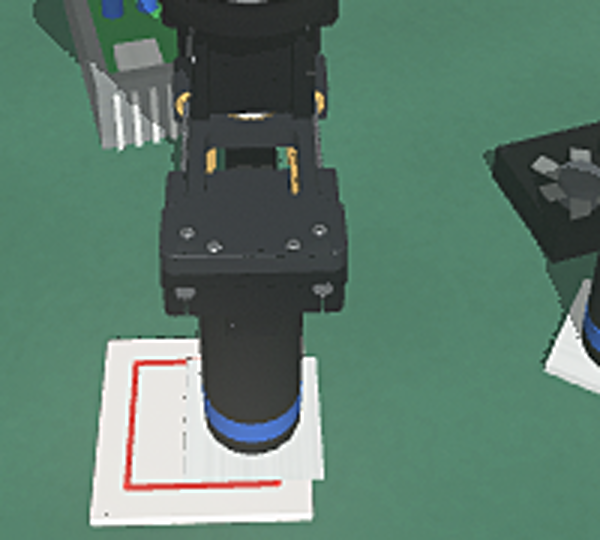

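Upright: the foot is flat on the pad, with its near corners at crop (185,478) and (325,478) and the can vertical. It sits about 27 mm off centre. I'll check the foot position numerically, then grip firmly.

```bash

python3 -m handwheel '[{"hand":0.045,"x":0,"y":0,"z":0,"spin":0},{"hand":0.045,"x":0,"y":0,"z":0,"spin":0},{"hand":0.045,"x":0,"y":0,"z":0,"spin":0}]'; python3 band.py
python3 - <<'E'
from h import *
a=onz("s8",180+185/3,220+478/3,6);b=onz("s8",180+325/3,220+478/3,6)
print(a,b,np.linalg.norm(a-b)); d=(b-a)/np.linalg.norm(b-a); n=np.array([-d[1],d[0],0]); print("centre",(a+b)/2+35*n, np.degrees(np.arctan2(d[1],d[0])))
P=[onz("s8",180+x/3,220+y/3,6) for x,y in((92,524),(312,520),(107,340))]; print("pad corners",np.round(P,1).tolist())
E
```

```text
t: 11.57
eef_pos: [505.3, -326.3, 124.1]
tcp_rot: [-3.14, -0.001, -1.779]
ft_force: [1.4, 0.3, 4.9]
opening: 0.521
[ 505.3 -326.3  124.1] op 49.58 mom [ 0.036 -0.129  0.017] Fz 4.9 [(47, np.float64(228.5), np.float64(218.2)), (151, np.float64(390.3), np.float64(337.0)), (159, np.float64(264.4), np.float64(361.7))]
[ 465.32367572 -351.73485229    6.        ] [ 533.61786657 -368.49934847    6.        ] 70.32172378671171
centre [ 507.81467023 -326.12622884    6.        ] -13.791956175955766
pad corners [[417.1, -365.3, 6.0], [521.4, -388.8, 6.0], [438.4, -257.5, 6.0]]
```

Foot centre (506,-325) agrees with the TCP. Lift 6 mm, shift to the pad centre and set down.

```bash

python3 -m handwheel '[{"hand":0.045,"x":0,"y":0,"z":0.004,"spin":0},{"hand":0.045,"x":-0.003,"y":0.0005,"z":0.008,"spin":0},{"hand":0.045,"x":-0.01,"y":0.002,"z":0.008,"spin":0},{"hand":0.045,"x":-0.018,"y":0.0035,"z":0.008,"spin":0},{"hand":0.045,"x":-0.025,"y":0.005,"z":0.008,"spin":0},{"hand":0.045,"x":-0.027,"y":0.0055,"z":0.008,"spin":0},{"hand":0.045,"x":-0.027,"y":0.0055,"z":0.005,"spin":0},{"hand":0.045,"x":-0.027,"y":0.0055,"z":0.003,"spin":0},{"hand":0.045,"x":-0.027,"y":0.0055,"z":0.0015,"spin":0},{"hand":0.045,"x":-0.027,"y":0.0055,"z":0.0005,"spin":0},{"hand":0.045,"x":-0.027,"y":0.0055,"z":0.0005,"spin":0}]'; python3 band.py
```

```text
t: 12.53
eef_pos: [478.2, -320.5, 124.0]
tcp_rot: [-3.142, -0.0, -1.779]
ft_force: [0.2, 0.6, -0.8]
opening: 0.524
[ 478.2 -320.5  124. ] op 49.79 mom [0.059 0.029 0.012] Fz -0.8 [(151, np.float64(390.3), np.float64(337.0)), (161, np.float64(245.8), np.float64(362.4))]
```

```bash

python3 -m handwheel '[{"hand":0.045,"x":0,"y":0,"z":-0.0007,"spin":0},{"hand":0.0497,"x":0,"y":0,"z":-0.0007,"spin":0},{"hand":0.0499,"x":0,"y":0,"z":-0.0007,"spin":0},{"hand":0.0505,"x":0,"y":0,"z":-0.0007,"spin":0},{"hand":0.053,"x":0,"y":0,"z":-0.0007,"spin":0},{"hand":0.06,"x":0,"y":0,"z":-0.0007,"spin":0},{"hand":0.075,"x":0,"y":0,"z":-0.0007,"spin":0},{"hand":0.09,"x":0,"y":0,"z":-0.0007,"spin":0},{"hand":0.095,"x":0,"y":0,"z":-0.0007,"spin":0},{"hand":0.095,"x":0,"y":0,"z":-0.0007,"spin":0},{"hand":0.095,"x":0,"y":0,"z":-0.0007,"spin":0}]'; python3 band.py
python3 -m handwheel '[{"hand":0.095,"x":0,"y":0,"z":0.01,"spin":0},{"hand":0.095,"x":0,"y":0,"z":0.03,"spin":0},{"hand":0.095,"x":0,"y":0,"z":0.06,"spin":0},{"hand":0.095,"x":0,"y":0,"z":0.1,"spin":0},{"hand":0.095,"x":0,"y":0,"z":0.12,"spin":0},{"hand":0.095,"x":0,"y":0,"z":0.12,"spin":0}]'; python3 band.py
```

```text
t: 13.5
eef_pos: [477.9, -320.5, 123.4]
tcp_rot: [3.142, -0.0, -1.779]
ft_force: [0.4, -0.1, -0.2]
opening: 0.918
[ 477.9 -320.5  123.4] op 87.34 mom [ 0.031  0.073 -0.022] Fz -0.2 [(151, np.float64(390.3), np.float64(337.0)), (161, np.float64(245.7), np.float64(362.5))]
t: 14.05
eef_pos: [479.1, -321.4, 249.0]
tcp_rot: [-3.134, -0.004, -1.779]
ft_force: [-0.1, -0.6, -0.2]
opening: 0.999
[ 479.1 -321.4  249. ] op 95.02 mom [ 0.055 -0.027  0.009] Fz -0.2 [(150, np.float64(390.3), np.float64(337.0)), (161, np.float64(245.7), np.float64(362.5))]
```

The capacitor is standing released on the pad (band unchanged at (245.7,362.5) after retreating). Now over to the cover handle, jaws turned across the bar.

```bash
python3 -m handwheel '[{"hand":0.095,"x":-0.001,"y":0.025,"z":0,"spin":0.8},{"hand":0.095,"x":-0.003,"y":0.06,"z":0,"spin":2},{"hand":0.095,"x":-0.023,"y":0.63,"z":-0.043,"spin":18.76},{"hand":0.095,"x":-0.023,"y":0.63,"z":-0.043,"spin":18.76},{"hand":0.095,"x":-0.023,"y":0.63,"z":-0.043,"spin":18.76},{"hand":0.095,"x":-0.023,"y":0.63,"z":-0.043,"spin":18.76},{"hand":0.095,"x":-0.023,"y":0.63,"z":-0.043,"spin":18.76},{"hand":0.095,"x":-0.023,"y":0.63,"z":-0.043,"spin":18.76},{"hand":0.095,"x":-0.023,"y":0.63,"z":-0.043,"spin":18.76},{"hand":0.095,"x":-0.023,"y":0.63,"z":-0.043,"spin":18.76},{"hand":0.08,"x":-0.023,"y":0.63,"z":-0.043,"spin":18.76},{"hand":0.08,"x":-0.023,"y":0.63,"z":-0.043,"spin":18.76},{"hand":0.08,"x":-0.023,"y":0.63,"z":-0.043,"spin":18.76},{"hand":0.08,"x":-0.023,"y":0.63,"z":-0.043,"spin":18.76},{"hand":0.08,"x":-0.023,"y":0.63,"z":-0.043,"spin":18.76},{"hand":0.06,"x":-0.023,"y":0.63,"z":-0.043,"spin":18.76},{"hand":0.06,"x":-0.023,"y":0.63,"z":-0.043,"spin":18.76},{"hand":0.06,"x":-0.023,"y":0.63,"z":-0.043,"spin":18.76},{"hand":0.06,"x":-0.023,"y":0.63,"z":-0.043,"spin":18.76},{"hand":0.06,"x":-0.023,"y":0.63,"z":-0.043,"spin":18.76}]'
python3 - <<'E'
from fit import *
s=state();print(s["eef_pos"],s["joints"])
c=snap("wrist","w2.png"); c=read_camera("top"); cv2.imwrite("pics/top2.png",c["img"][:,:,::-1]); np.savez("pics/top2.npz",K=[c["fx"],c["fy"],c["cx"],c["cy"]],T=c["T"],img=c["img"])
def cov(x,y,z,a,B):
    R=Ro.from_euler('z',a,degrees=True).as_matrix()@Ro.from_euler('y',-30,degrees=True).as_matrix(); return B@R.T+[x,y,z]
bar=np.array([[6,45,43],[6,-45,43],[-6,-45,43],[-6,45,43]],float)
print("bar px",proj("w2",cov(473.6,307.2,52.7,-8.1,bar)).round(),"plate",proj("w2",cov(473.6,307.2,52.7,-8.1,box(60,85,5))).round())
im=c=np.load("pics/w2.npz")["img"].astype(int); 
m=((im[...,2]-im[...,0]>50)&(im[...,2]-im[...,1]>20)).astype(np.uint8); n,l,st,ce=cv2.connectedComponentsWithStats(m); print(st[1:][st[1:,4]>200])
E
```

```text
t: 15.77
eef_pos: [454.9, 308.4, 200.2]
tcp_rot: [3.141, 0.0, -0.143]
ft_force: [0.1, 0.3, 0.0]
opening: 0.639
[454.86005615 308.44558431 200.22995759] [ 4.75759273e-01  4.16694450e-01  1.77834006e+00 -1.95052524e-04
  9.47261528e-01  6.18926193e-01]
bar px [[279. 152.]
 [279. 259.]
 [267. 256.]
 [266. 152.]] plate [[364.  99.]
 [352. 298.]
 [243. 269.]
 [238. 104.]]
[[  240    98   126   177 17132]
 [  481   119    34    51   492]]
```

```bash
python3 - <<'E'
from fit import *
im=np.load("pics/w2.npz")["img"].astype(int)
for v in (130,140,145,150,155,160,180,200,220,235): 
    d=[u for u in range(242,350) if im[v,u].max()<60]; print(v,(d[0],d[-1],len(d)) if d else None)
m=((im[...,2]-im[...,0]>50)&(im[...,2]-im[...,1]>20)&(np.arange(560)[None]<400))
for v in (105,120,140,180,220,250): u=np.where(m[v])[0]; print("blue",v,u.min(),u.max())
for u in(250,300,350): v=np.where(m[:,u])[0]; print("blue col",u,v.min(),v.max())
# predictions of plate edge at these rows
def cov(B,x=473.6,y=307.2,z=52.7,a=-8.1):
    R=Ro.from_euler('z',a,degrees=True).as_matrix()@Ro.from_euler('y',-30,degrees=True).as_matrix(); return B@R.T+[x,y,z]
for nm,pts in {"bar top+x":[[6,30,43],[6,-20,43]],"bar top-x":[[-6,30,43],[-6,-20,43]],"bar bot+x":[[6,30,31],[6,-20,31]],"bar bot-x":[[-6,30,31],[-6,-20,31]],"end+y":[[6,45,43],[6,45,31]],"plate hi":[[60,85,5],[60,-85,5]],"plate lo":[[-60,85,5],[-60,-85,5],[-60,85,0],[-60,-85,0]]}.items(): print(nm,proj("w2",cov(np.array(pts,float))).round(1).tolist())
E
```

```text
130 None
140 None
145 None
150 (273, 299, 6)
155 (271, 295, 3)
160 (285, 292, 3)
180 (283, 283, 1)
200 None
220 None
235 (285, 340, 14)
blue 105 240 364
blue 120 241 363
blue 140 242 362
blue 180 243 359
blue 220 244 357
blue 250 245 331
blue col 250 102 267
blue col 300 100 274
blue col 350 98 241
bar top+x [[278.9, 171.2], [278.8, 231.0]]
bar top-x [[266.0, 170.2], [266.5, 228.8]]
bar bot+x [[286.0, 169.5], [285.6, 227.2]]
bar bot-x [[273.5, 168.5], [273.6, 225.2]]
end+y [[278.9, 152.2], [286.2, 151.1]]
plate hi [[364.0, 99.2], [351.8, 297.8]]
plate lo [[238.2, 103.8], [242.7, 269.3], [241.3, 104.1], [245.4, 267.6]]
```

Prediction and wrist image agree within about 2 px (~1.5 mm), so I'm descending with the jaws at 28 mm and gripping the bar.

```bash
python3 -m handwheel '[{"hand":0.028,"x":0,"y":0.001,"z":-0.02,"spin":0},{"hand":0.028,"x":0,"y":0.001,"z":-0.05,"spin":0},{"hand":0.028,"x":0,"y":0.001,"z":-0.075,"spin":0},{"hand":0.028,"x":0,"y":0.001,"z":-0.075,"spin":0},{"hand":0.028,"x":0,"y":0.001,"z":-0.075,"spin":0},{"hand":0.028,"x":0,"y":0.001,"z":-0.095,"spin":0},{"hand":0.028,"x":0,"y":0.001,"z":-0.11,"spin":0},{"hand":0.028,"x":0,"y":0.001,"z":-0.117,"spin":0},{"hand":0.028,"x":0,"y":0.001,"z":-0.117,"spin":0}]'
python3 -m handwheel '[{"hand":0.02,"x":0,"y":0,"z":0,"spin":0},{"hand":0.017,"x":0,"y":0,"z":0,"spin":0},{"hand":0.014,"x":0,"y":0,"z":0,"spin":0},{"hand":0.005,"x":0,"y":0,"z":0,"spin":0},{"hand":0.005,"x":0,"y":0,"z":0,"spin":0},{"hand":0.005,"x":0,"y":0,"z":0,"spin":0},{"hand":0.005,"x":0,"y":0,"z":0,"spin":0}]'
python3 -c "
from h import *
s=state();print(s['opening']*95.1,s['moment'])"
```

```text
t: 16.62
eef_pos: [455.1, 310.3, 83.7]
tcp_rot: [3.141, 0.0, -0.142]
ft_force: [0.4, 0.2, -0.2]
opening: 0.294
t: 17.2
eef_pos: [455.6, 310.7, 84.5]
tcp_rot: [-3.14, -0.002, -0.142]
ft_force: [1.1, -1.4, 6.9]
opening: 0.152
14.492515880641621 [-0.29374608 -0.3775357   0.01264325]
```

Opening 14.5 mm and still shrinking: the jaws are camming the bar square. Lifting gently.

```bash
python3 -m handwheel '[{"hand":0.005,"x":0,"y":0,"z":0.004,"spin":0},{"hand":0.005,"x":0,"y":0,"z":0.01,"spin":0},{"hand":0.005,"x":0,"y":0,"z":0.018,"spin":0},{"hand":0.005,"x":0,"y":0,"z":0.028,"spin":0},{"hand":0.005,"x":0,"y":0,"z":0.043,"spin":0},{"hand":0.005,"x":0,"y":0,"z":0.06,"spin":0},{"hand":0.005,"x":0,"y":0,"z":0.08,"spin":0},{"hand":0.005,"x":0,"y":0,"z":0.1,"spin":0},{"hand":0.005,"x":0,"y":0,"z":0.11,"spin":0},{"hand":0.005,"x":0,"y":0,"z":0.11,"spin":0},{"hand":0.005,"x":0,"y":0,"z":0.11,"spin":0}]'
python3 - <<'E'
from h import *
s=state();print(s['opening']*95.1,s['moment'])
snap("wrist","w3.png");snap("side","s9.png")
im=np.load("pics/w3.npz")["img"].astype(int)
m=((im[...,2]-im[...,0]>50)&(im[...,2]-im[...,1]>20)).astype(np.uint8); n,l,st,ce=cv2.connectedComponentsWithStats(m); print(st[1:][st[1:,4]>200])
for v in(100,120,150,180,200,220): u=np.where(m[v])[0]; print(v,u[[0,-1]] if len(u) else None)
E
```

```text
t: 18.12
eef_pos: [454.7, 310.4, 193.6]
tcp_rot: [-3.141, -0.0, -0.142]
ft_force: [0.3, -0.2, -5.2]
opening: 0.149
14.190572422841191 [-0.01996106  0.03161189  0.02130391]
[[  216    85   209   184 27898]
 [  484   121    35    52   525]]
100 [216 423]
120 [217 421]
150 [218 494]
180 [219 415]
200 [220 413]
220 [221 411]
```

```bash
cat > tilt.py <<'E'
from fit import *
def plate(bx,by,bz,yaw,t,B):
    R=Ro.from_euler('z',yaw).as_matrix()@Ro.from_euler('y',-t).as_matrix(); return (B-[0,0,37])@R.T+[bx,by,bz]
def edges(name):
    im=np.load("pics/"+name+".npz")["img"].astype(int)
    m=((im[...,2]-im[...,0]>50)&(im[...,2]-im[...,1]>20)); m=m.astype(np.uint8); n,l,st,ce=cv2.connectedComponentsWithStats(m); k=1+st[1:,4].argmax(); return l==k
def fittilt(name,yaw0,t0=0.2):
    s=state(); m=edges(name); e=s["eef_pos"]; x,y,w,h,_=cv2.boundingRect(m.astype(np.uint8))+(0,)
    rows=range(y+15,y+140,8); cols=range(x+20,x+90,8)
    L=[(np.where(m[v])[0][0]-.5,v) for v in rows]; Rr=[(np.where(m[v])[0][-1]+.5,v) for v in rows]; T=[(u,np.where(m[:,u])[0][0]-.5) for u in cols]
    def res(p):
        P=proj(name,plate(p[0],p[1],p[2],p[3],p[4],box(60,85,5))); # TL(+x+y),TR(+x-y),BR,BL
        def d(a,b,q): q=np.array(q); n=np.array([-(b-a)[1],(b-a)[0]])/np.linalg.norm(b-a); return (q-a)@n
        return np.r_[d(P[0],P[1],Rr),d(P[3],P[2],L),d(P[3],P[0],T),(p[2]-(e[2]+2))/2*3]
    r=least_squares(res,[e[0],e[1],e[2]+2,yaw0,t0],x_scale=[1,1,1,.02,.02],loss="soft_l1")
    p=r.x; print("bar",p[:3].round(1),"off TCP",(p[:3]-e).round(1),"yaw",np.degrees(p[3]).round(2),"tcp yaw",np.degrees(s["tcp_rot"][2]).round(2),"tilt",np.degrees(p[4]).round(1),"rms",np.sqrt(np.mean(r.fun**2)).round(2)); return p
E
python3 -c "
from tilt import *
fittilt('w3',-.142)"
```

```text
bar [450.5 311.  194.4] off TCP [-3.9  0.7  2. ] yaw -7.98 tcp yaw -8.14 tilt 32.9 rms 0.34
```

```bash
python3 - <<'E'
from tilt import *
im=np.load("pics/s9.npz")["img"].astype(int)
m=((im[...,2]-im[...,0]>40)&(im[...,2]-im[...,1]>15)).astype(np.uint8)
n,l,st,ce=cv2.connectedComponentsWithStats(m)
for i in range(1,n):
    if st[i,4]>60: print(st[i],ce[i].round(1))
for x,t in((450.5,33),(450.5,28),(454,20),(454,12),(454,0)):
    print(t,proj("s9",plate(x,311,194.4,-.14,np.radians(t),np.r_[box(60,85,5),box(60,85,0)])).round().tolist())
# wrist residual with tilt constrained
m=edges('w3'); 
for x,t in((450.5,33),(454.7,12),(454.7,0)): print(t,proj("w3",plate(x,311,194.4,-.14,np.radians(t),box(60,85,5))).round().tolist())
E
```

```text
[  58   93   62   43 2196] [ 88.8 114. ]
[172  97  45  47 856] [195.3 120.2]
[268 152  18   8  81] [276.8 156. ]
[237 212   7  10  64] [239.8 216.7]
[225 214   8  10  64] [228.2 218.4]
[214 216   7  10  65] [217.  220.6]
[375 321  31  22 195] [388.7 336. ]
[229 346  34  22 201] [246.3 361.2]
33 [[213.0, 90.0], [212.0, 114.0], [172.0, 141.0], [178.0, 114.0], [214.0, 91.0], [213.0, 115.0], [173.0, 142.0], [179.0, 116.0]]
28 [[213.0, 92.0], [212.0, 116.0], [170.0, 140.0], [176.0, 113.0], [214.0, 93.0], [213.0, 118.0], [171.0, 141.0], [177.0, 115.0]]
20 [[215.0, 95.0], [214.0, 120.0], [168.0, 138.0], [174.0, 111.0], [215.0, 97.0], [215.0, 122.0], [169.0, 139.0], [175.0, 113.0]]
12 [[214.0, 99.0], [213.0, 124.0], [164.0, 135.0], [171.0, 109.0], [215.0, 100.0], [214.0, 125.0], [165.0, 137.0], [172.0, 110.0]]
0 [[213.0, 103.0], [211.0, 129.0], [160.0, 131.0], [168.0, 105.0], [213.0, 105.0], [212.0, 131.0], [161.0, 132.0], [168.0, 106.0]]
33 [[425.0, 82.0], [392.0, 412.0], [226.0, 337.0], [215.0, 96.0]]
12 [[407.0, 87.0], [381.0, 377.0], [201.0, 351.0], [184.0, 92.0]]
0 [[388.0, 90.0], [367.0, 363.0], [184.0, 363.0], [163.0, 90.0]]
```

Both views show the cover still tilted about 30° in the grip. I'll carry it over the chassis and square it by pressing its underside gently on the near rim's corner with vertical lowering.

```bash
python3 -m handwheel '[{"hand":0.005,"x":0.001,"y":-0.01,"z":0,"spin":0.1},{"hand":0.005,"x":0.003,"y":-0.03,"z":0,"spin":0.2},{"hand":0.005,"x":0.005,"y":-0.06,"z":0,"spin":0.4},{"hand":0.005,"x":0.007,"y":-0.09,"z":0,"spin":0.6},{"hand":0.005,"x":0.01,"y":-0.12,"z":0,"spin":0.8},{"hand":0.005,"x":0.012,"y":-0.15,"z":0,"spin":1},{"hand":0.005,"x":0.014,"y":-0.18,"z":0,"spin":1.2},{"hand":0.005,"x":0.016,"y":-0.21,"z":0,"spin":1.4},{"hand":0.005,"x":0.019,"y":-0.24,"z":0,"spin":1.6},{"hand":0.005,"x":0.021,"y":-0.27,"z":0,"spin":1.8},{"hand":0.005,"x":0.023,"y":-0.295,"z":-0.01,"spin":2},{"hand":0.005,"x":0.025,"y":-0.312,"z":-0.03,"spin":2.12},{"hand":0.005,"x":0.025,"y":-0.319,"z":-0.05,"spin":2.12},{"hand":0.005,"x":0.025,"y":-0.319,"z":-0.06,"spin":2.12},{"hand":0.005,"x":0.025,"y":-0.319,"z":-0.063,"spin":2.12},{"hand":0.005,"x":0.025,"y":-0.319,"z":-0.063,"spin":2.12}]'
python3 - <<'E'
from tilt import *
snap("wrist","w4.png"); fittilt("w4",.045,.5)
print(state()["opening"]*95.1)
E
```

```text
t: 19.55
eef_pos: [479.3, -8.5, 129.2]
tcp_rot: [-3.141, 0.003, 0.043]
ft_force: [0.2, -0.1, -4.4]
opening: 0.148
bar [473.7  -9.1 132. ] off TCP [-6.  -0.8  2. ] yaw 2.59 tcp yaw 2.47 tilt 34.2 rms 0.32
13.861031659802034
```

```bash
python3 -m handwheel '[{"hand":0.005,"x":0,"y":0,"z":-0.008,"spin":0},{"hand":0.005,"x":0,"y":0,"z":-0.013,"spin":0},{"hand":0.005,"x":0,"y":0,"z":-0.016,"spin":0},{"hand":0.005,"x":0,"y":0,"z":-0.018,"spin":0},{"hand":0.005,"x":0,"y":0,"z":-0.02,"spin":0},{"hand":0.005,"x":0,"y":0,"z":-0.022,"spin":0},{"hand":0.005,"x":0,"y":0,"z":-0.024,"spin":0}]'
python3 -m handwheel '[{"hand":0.005,"x":0,"y":0,"z":-0.002,"spin":0},{"hand":0.005,"x":0,"y":0,"z":-0.004,"spin":0},{"hand":0.005,"x":0,"y":0,"z":-0.004,"spin":0}]'
python3 - <<'E'
from tilt import *
snap("wrist","w5.png"); fittilt("w5",.045,.5)
print(state()["opening"]*95.1)
E
```

```text
t: 20.18
eef_pos: [480.2, -8.5, 106.6]
tcp_rot: [3.141, -0.001, 0.043]
ft_force: [1.0, 0.3, 0.6]
opening: 0.141
t: 20.43
eef_pos: [479.9, -8.5, 102.1]
tcp_rot: [-3.142, 0.0, 0.043]
ft_force: [1.4, -1.0, -1.3]
opening: 0.136
bar [473.1  -8.3 104.1] off TCP [-6.6  0.2  1.9] yaw 2.24 tcp yaw 2.46 tilt 21.1 rms 0.48
12.994841377552218
```

The rim is levelling it (tilt 34°→21°, forces under 2 N). Continuing.

```bash
python3 -m handwheel '[{"hand":0.005,"x":0,"y":0,"z":-0.002,"spin":0},{"hand":0.005,"x":0,"y":0,"z":-0.004,"spin":0},{"hand":0.005,"x":0,"y":0,"z":-0.006,"spin":0},{"hand":0.005,"x":0,"y":0,"z":-0.008,"spin":0},{"hand":0.005,"x":0,"y":0,"z":-0.01,"spin":0},{"hand":0.005,"x":0,"y":0,"z":-0.01,"spin":0}]'
python3 - <<'E'
from tilt import *
snap("wrist","w6.png"); fittilt("w6",.045,.2)
print(state()["opening"]*95.1)
E
```

```text
t: 20.98
eef_pos: [481.1, -8.5, 92.7]
tcp_rot: [3.141, -0.003, 0.043]
ft_force: [4.3, 0.8, 4.3]
opening: 0.123
bar [470.   -8.5  94.6] off TCP [-10.9   0.    1.9] yaw 2.08 tcp yaw 2.46 tilt 12.8 rms 0.32
11.766331703275618
```

```bash
sed -i 's|(p\[2\]-(e\[2\]+2))/2\*3\]|(p[2]-(e[2]+2))/4,(p[0]-e[0])*2,(p[1]-e[1])*1]|; s|loss="soft_l1"||' tilt.py; python3 - <<'E'
from tilt import *
p=fittilt("w6",.045,.1)
print(proj("w6",plate(*p,box(60,85,5))).round(1).tolist())
m=edges("w6"); print(cv2.boundingRect(m.astype(np.uint8)))
for v in(70,90,120,150,200,250): u=np.where(m[v])[0]; print(v,u[[0,-1]] if len(u) else None)
E
```

```text
bar [480.9  -8.2  91. ] off TCP [-0.   0.3 -1.7] yaw 2.18 tcp yaw 2.46 tilt 0.6 rms 0.32
[[387.9, 91.5], [365.3, 361.1], [185.2, 359.3], [166.0, 90.2]]
(167, 90, 221, 158)
70 None
90 [221 221]
120 [169 385]
150 [171 382]
200 [174 378]
250 None
```

View pics/w6.png

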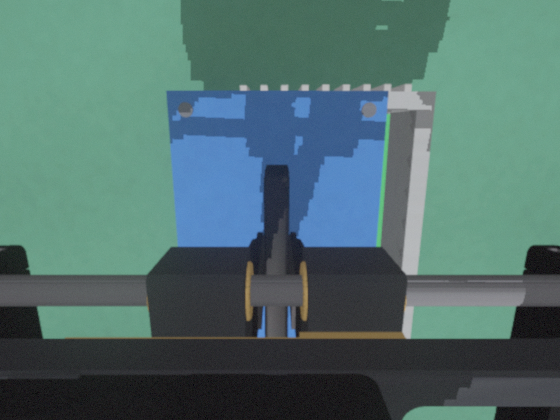

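The wrist view shows the plate level (tilt 0.6° with the bar held at the TCP). Its +y edge is at v≈91, and the chassis' far +y rim corner is at about (434,94). I'll cross-check the chassis position from this close view.

```bash
python3 - <<'E'
from tilt import *
print("chassis corner wrist",onz("w6",434,94,55),"top est",flat(box(60,85,55))([509.4,-7.2,np.radians(2.6)])[0], "proj of est",proj("w6",flat(box(60,85,55))([509.4,-7.2,np.radians(2.6)])).round(1).tolist())
g=np.load("pics/w6.npz")["img"].astype(int)
for v in (120,150,180,210): print(v,[(u,*g[v,u]) for u in range(404,440,2)][::1] if v==150 else [u for u in range(400,445) if g[v,u,1]-g[v,u,0]<25][-1])
for u in (395,405,425): print(u,[ (v,*g[v,u]) for v in range(84,104)] if u==405 else [v for v in range(80,130) if g[v,u,1]-g[v,u,0]<25][:1])
s=state();print(s["eef_pos"],s["ft_force"])
E
```

```text
chassis corner wrist [565.09921847  79.28544611  55.        ] top est [565.4823802   80.43427772  55.        ] proj of est [[435.0, 91.8], [406.0, 356.1], [229.1, 356.6], [218.0, 92.1]]
120 432
150 [(404, np.int64(99), np.int64(103), np.int64(105)), (406, np.int64(97), np.int64(102), np.int64(104)), (408, np.int64(101), np.int64(104), np.int64(104)), (410, np.int64(99), np.int64(103), np.int64(103)), (412, np.int64(135), np.int64(139), np.int64(141)), (414, np.int64(177), np.int64(180), np.int64(182)), (416, np.int64(181), np.int64(182), np.int64(184)), (418, np.int64(178), np.int64(181), np.int64(183)), (420, np.int64(178), np.int64(180), np.int64(183)), (422, np.int64(179), np.int64(180), np.int64(183)), (424, np.int64(180), np.int64(183), np.int64(185)), (426, np.int64(162), np.int64(164), np.int64(167)), (428, np.int64(125), np.int64(128), np.int64(130)), (430, np.int64(117), np.int64(153), np.int64(138)), (432, np.int64(110), np.int64(161), np.int64(139)), (434, np.int64(111), np.int64(162), np.int64(140)), (436, np.int64(111), np.int64(162), np.int64(140)), (438, np.int64(110),
[... 470 characters left out ...]
(92, np.int64(179), np.int64(181), np.int64(183)), (93, np.int64(178), np.int64(180), np.int64(183)), (94, np.int64(178), np.int64(181), np.int64(183)), (95, np.int64(178), np.int64(180), np.int64(183)), (96, np.int64(179), np.int64(182), np.int64(184)), (97, np.int64(179), np.int64(182), np.int64(184)), (98, np.int64(179), np.int64(181), np.int64(183)), (99, np.int64(179), np.int64(182), np.int64(184)), (100, np.int64(177), np.int64(180), np.int64(183)), (101, np.int64(177), np.int64(180), np.int64(182)), (102, np.int64(180), np.int64(183), np.int64(184)), (103, np.int64(179), np.int64(182), np.int64(184))]
425 [92]
[480.91705362  -8.54312323  92.70409071] [3.72209898 0.1009307  1.3870071 ]
```

Both estimates agree within about 1 mm. Lift 10 mm, shift over the chassis, re-measure, then lower.

```bash
python3 -m handwheel '[{"hand":0.005,"x":0,"y":0,"z":0.004,"spin":0},{"hand":0.005,"x":0,"y":0,"z":0.01,"spin":0},{"hand":0.005,"x":0.004,"y":0,"z":0.015,"spin":0},{"hand":0.005,"x":0.012,"y":0.001,"z":0.015,"spin":0.08},{"hand":0.005,"x":0.021,"y":0.001,"z":0.015,"spin":0.08},{"hand":0.005,"x":0.027,"y":0.001,"z":0.015,"spin":0.08},{"hand":0.005,"x":0.029,"y":0.001,"z":0.015,"spin":0.08},{"hand":0.005,"x":0.029,"y":0.001,"z":0.015,"spin":0.08},{"hand":0.005,"x":0.029,"y":0.001,"z":0.015,"spin":0.08}]'
python3 - <<'E'
from tilt import *
snap("wrist","w7.png"); p=fittilt("w7",.045,.0)
print(state()["opening"]*95.1, proj("w7",plate(*p,box(60,85,5))).round(1).tolist(), proj("w7",flat(box(60,85,55))([509.0,-7.2,np.radians(2.6)])).round(1).tolist())
R=Ro.from_euler('z',p[3]).as_matrix()@Ro.from_euler('y',-p[4]).as_matrix(); print("plate centre",R@[0,0,-37]+p[:3])
E
```

```text
t: 21.78
eef_pos: [508.7, -7.4, 107.1]
tcp_rot: [-3.141, 0.001, 0.05]
ft_force: [0.6, -0.2, -4.5]
opening: 0.124
bar [508.5  -7.1 105.7] off TCP [-0.   0.4 -1.5] yaw 2.66 tcp yaw 2.87 tilt 0.7 rms 0.34
11.995577705239116 [[388.5, 91.2], [366.0, 361.7], [185.6, 359.3], [166.3, 90.3]] [[378.1, 94.7], [358.9, 343.2], [192.3, 342.2], [176.3, 93.4]]
plate centre [508.96462325  -7.06388814  68.65529927]
```

The plate is level at (509.0,-7.1) with yaw 2.7°, against the chassis at (509,-7.2) and 2.6°. Lowering gently.

```bash
python3 -m handwheel '[{"hand":0.005,"x":0,"y":0,"z":-0.004,"spin":0},{"hand":0.005,"x":0,"y":0,"z":-0.008,"spin":0},{"hand":0.005,"x":0,"y":0,"z":-0.0105,"spin":0},{"hand":0.005,"x":0,"y":0,"z":-0.0115,"spin":0},{"hand":0.005,"x":0,"y":0,"z":-0.0125,"spin":0},{"hand":0.005,"x":0,"y":0,"z":-0.0132,"spin":0},{"hand":0.005,"x":0,"y":0,"z":-0.0132,"spin":0}]'
python3 -c "
from h import *
s=state();print(s['eef_pos'],s['ft_force'],s['moment'],s['opening']*95.1)"
```

```text
t: 22.42
eef_pos: [508.9, -7.5, 94.2]
tcp_rot: [-3.142, 0.0, 0.05]
ft_force: [0.1, 0.2, -4.4]
opening: 0.127
[508.8727088   -7.51098738  94.15244949] [ 0.14159755  0.16185379 -4.37471047] [-0.03417677 -0.10537977  0.00799097] 12.116927789166148
```

```bash
python3 -m handwheel '[{"hand":0.005,"x":0,"y":0,"z":-0.0007,"spin":0},{"hand":0.005,"x":0,"y":0,"z":-0.0014,"spin":0},{"hand":0.005,"x":0,"y":0,"z":-0.0014,"spin":0}]'
python3 -m handwheel '[{"hand":0.005,"x":0,"y":0,"z":-0.0005,"spin":0},{"hand":0.005,"x":0,"y":0,"z":-0.001,"spin":0},{"hand":0.005,"x":0,"y":0,"z":-0.001,"spin":0}]'
```

```text
t: 22.67
eef_pos: [509.0, -7.5, 92.9]
tcp_rot: [3.142, -0.0, 0.05]
ft_force: [-0.2, -0.7, -3.9]
opening: 0.124
t: 22.92
eef_pos: [509.2, -7.5, 92.4]
tcp_rot: [3.141, -0.001, 0.05]
ft_force: [-0.1, -0.0, 4.1]
opening: 0.124
```

Contact confirmed (Fz +4 N). Release gradually and rise.

```bash
python3 -m handwheel '[{"hand":0.0118,"x":0,"y":0,"z":0,"spin":0},{"hand":0.012,"x":0,"y":0,"z":0,"spin":0},{"hand":0.0125,"x":0,"y":0,"z":0,"spin":0},{"hand":0.014,"x":0,"y":0,"z":0,"spin":0},{"hand":0.018,"x":0,"y":0,"z":0,"spin":0},{"hand":0.03,"x":0,"y":0,"z":0,"spin":0},{"hand":0.035,"x":0,"y":0,"z":0,"spin":0},{"hand":0.035,"x":0,"y":0,"z":0,"spin":0},{"hand":0.035,"x":0,"y":0,"z":0,"spin":0}]'
python3 -m handwheel '[{"hand":0.035,"x":0,"y":0,"z":0.01,"spin":0},{"hand":0.035,"x":0,"y":0,"z":0.03,"spin":0},{"hand":0.035,"x":0,"y":0,"z":0.06,"spin":0},{"hand":0.035,"x":0,"y":0,"z":0.1,"spin":0},{"hand":0.035,"x":0,"y":0,"z":0.14,"spin":0},{"hand":0.035,"x":-0.04,"y":0,"z":0.16,"spin":0},{"hand":0.035,"x":-0.07,"y":0,"z":0.16,"spin":0},{"hand":0.035,"x":-0.07,"y":0,"z":0.16,"spin":0},{"hand":0.035,"x":-0.07,"y":0,"z":0.16,"spin":0}]'
python3 band.py
python3 - <<'E'
from tilt import *
snap("wrist","w8.png"); snap("top","top3.png"); snap("side","s10.png")
m=edges("w8"); print("wrist blue box",cv2.boundingRect(m.astype(np.uint8)))
pl=lambda x,y,a:flat(box(60,85,60))([x,y,np.radians(a)])
print("wrist pred",proj("w8",pl(509,-7.2,2.6)).round(1).tolist(),"rim",proj("w8",flat(box(60,85,55))([509,-7.2,np.radians(2.6)])).round(1).tolist())
h=cv2.findContours(m.astype(np.uint8),0,2)[0]; h=max(h,key=cv2.contourArea); print("hull quad",cv2.approxPolyDP(cv2.convexHull(h),6,True)[:,0].tolist())
for nm in("top3","s10"):
    im=np.load(f"pics/{nm}.npz")["img"].astype(int); m=((im[...,2]-im[...,0]>50)&(im[...,2]-im[...,1]>20)).astype(np.uint8)
    n,l,st,ce=cv2.connectedComponentsWithStats(m)
    for i in range(1,n):
        if st[i,4]>400:
            k=max(cv2.findContours((l==i).astype(np.uint8),0,2)[0],key=cv2.contourArea); print(nm,st[i],cv2.approxPolyDP(cv2.convexHull(k),4,True)[:,0].tolist())
    print(nm,"pred",proj(nm,pl(509,-7.2,2.6)).round(1).tolist())
# bystanders: image difference
a=np.load("pics/top0.npz")["img"].astype(int);b=np.load("pics/top3.npz")["img"].astype(int)
d=(abs(a-b).max(2)>60).astype(np.uint8); n,l,st,ce=cv2.connectedComponentsWithStats(d); print([st[i].tolist() for i in range(1,n) if st[i,4]>40])
E
```

```text
t: 23.67
eef_pos: [508.9, -7.5, 91.8]
tcp_rot: [3.142, 0.0, 0.05]
ft_force: [0.0, 0.5, 0.0]
opening: 0.358
t: 24.42
eef_pos: [438.0, -7.4, 253.3]
tcp_rot: [3.141, -0.002, 0.05]
ft_force: [-0.3, -0.5, 0.7]
opening: 0.368
[438.   -7.4 253.3] op 35.04 mom [-0.045 -0.142 -0.009] Fz 0.7 [(810, np.float64(235.7), np.float64(224.0)), (142, np.float64(390.6), np.float64(337.2)), (152, np.float64(245.6), np.float64(362.6))]
wrist blue box (285, 109, 120, 157)
wrist pred [[404.5, 110.1], [389.5, 265.9], [283.9, 265.5], [285.8, 109.4]] rim [[402.7, 110.3], [388.1, 264.1], [283.8, 263.6], [285.7, 109.6]]
hull quad [[404, 110], [391, 246], [342, 264], [285, 264], [286, 110]]
top3 [ 240  226   80   48 1902] [[317, 228], [319, 273], [242, 264], [241, 230]]
top3 pred [[241.1, 229.8], [317.7, 226.0], [321.0, 280.5], [243.4, 284.6]]
s10 [  58   93   61   43 2085] [[113, 93], [117, 131], [65, 134], [58, 112], [64, 96]]
s10 [ 199  192   72   57 2487] [[249, 192], [270, 237], [211, 248], [199, 200]]
s10 pred [[249.7, 191.6], [270.3, 235.6], [210.1, 246.4], [197.6, 199.5]]
[[241, 178, 101, 174, 5998], [98, 243, 79, 60, 3597], [391, 253, 56, 29, 1143], [232, 284, 7, 31, 66], [220, 363, 19, 33, 323], [289, 367, 32, 25, 299], [316, 366, 10, 30, 164], [273, 395, 128, 25, 1642]]
```

The cover outline matches the chassis pose within about 1 px in the wrist, side and top views. The only image changes are the expected ones. Handing in.

```bash
python3 - <<'E'
from h import *
b=np.load("pics/top3.npz")["img"].astype(int); P=proj("top3",[[478.2,-320.5,146],[478.2,-320.5,6]]); print(P.round(1))
d=(b.max(2)<70).astype(np.uint8); d[:, :380]=0; d[:,470:]=0; d[:235]=0; d[310:]=0; n,l,st,ce=cv2.connectedComponentsWithStats(d); print([st[i].tolist() for i in range(1,n) if st[i,4]>60])
job_done()
E
```

```text
[[436.5 268.6]
 [415.6 268.1]]
[[408, 259, 22, 21, 324]]
the job is handed in; nothing more can be done
```

Both parts are done in the order asked, and the job was handed in at about 24.5 s of the 64 s allowed. No verdict came back.

- **Capacitor:** I gripped it near its top and eased the grip over the pad so it swung down, then turned it upright about its foot edge. I lifted it to the pad centre, set it down and let go. At release the gripper was within about 1 mm of the pad centre. After release its blue band stayed within 0.2 px in the side view. The last top view shows it where a standing capacitor should be.
- **Cover:** I lifted it off the rest by its handle. It stayed tilted in the grip, so I levelled it lightly against the chassis near rim, then lifted it again, lined it up and lowered it.
    - **Alignment:** just before lowering it measured (509.0, -7.1) mm and 2.7°, against the chassis at (509, -7.2) and 2.6°. After release its outline matches the chassis pose within about 1 px in the wrist and side views. The top view agrees on the far edge only, because the arm hides the near edge there.
    - **Contact force:** I read about 4 N at touchdown and no more than about 10 N at any reading in the job.
- **Other things on the bench:** comparing top views from start and end shows changes only at the capacitor, chassis, cover and arm.

**Checks that disagreed:** my first tilt fit from the wrist camera read about 13° when the cover was already level. It had placed the handle off the gripper centre; holding it there gave 0.6°, and the jaw opening of about 12 mm agreed. The side camera was off by about 3–4 mm on the pad corners against the top-view fit.

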